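Fold out the vice crank and clamp a pipe stub

ROBOT

A 7-joint arm with a two-finger parallel gripper is mounted at the origin on the work surface. World frame = base frame: x ahead of the robot, y to its left, z up, the work surface at z = 0. Lengths are in m, angles in rad, forces in N, time in s.
With the tool pointing down it reaches from about 0.4 to 0.85 m from the base axis. Payload 4.5 kg.
Tool frame: the origin (TCP) lies on the centre line of the jaws, within the pads' length; the fingertips stand 11 mm ahead of it and the grasp point (between the pads) lies 8 mm behind it; z points along the fingers, y is the line along which they close (so a half turn about z gives the same grasp; the last joint's range is limited). The gripper opens to 88 mm and grips with 3 to 60 N. Pads are 18 mm wide; open, the fingers measure 123 mm over their backs; the gripper's body (75 mm by 187 mm) begins 45 mm behind the grasp point.
Start: joints at [1.205, 0.689, -0.195, 1.565, 0.157, 0.902, -0.215], TCP at [0.243, -0.576, 0.25] pointing down, gripper open.
Joint ranges: [-3.01, 3.01], [-0.46, 2.08], [-1.47, 1.51], [0.13, 2.56], [-1, 4.14], [0.04, 2.09], [-2.66, 2.66]. Speed limits (rad/s): [2.57, 2.57, 3.14, 3.14, 3.14, 3.14, 3.14].

INTERFACE

Orientations are given as a unit quaternion [x, y, z, w].
In Python, from plant import * gives the robot as it stands. The module is installed in compiled form; this text tells all that it offers.
- The arm moves only by the tool send_rows, never from a script. Its argument "motion" is a list of rows, each an object of numbers: "x", "y", "z": the shift along the tool's x, y, z in cm; "rx", "ry", "rz": the turn, a rotation vector about the tool's x, y, z in rad; "jaw": the finger opening in cm, from 0 to 8.81. In form: [{"x": .., "y": .., "z": .., "rx": .., "ry": .., "rz": .., "jaw": ..}, ...]. A call has exactly 5 rows; each row shifts and turns the commanded pose from where the row before left it, along the tool's axes as they then stand; what a row does not reach is not made up. A row lasts 1/10 s, in which the tool goes at most 50 mm and 8.59 degrees, less where a joint would pass 70% of its speed; a pose out of reach is approached as far as the arm can. A call is refused whole if a number of a shift passes 5 or a number of a turn 0.15, either way. A call with a gripper value outside its range is refused whole. The fingers move at their own pace and stop on an object; "grip_force" is the grip in N (left out, the last holds). Time passes only in rows, so rows that do not move let the fingers close, or fill a call up. It gives the time, the measured TCP pose, the force, the opening and the grip force at its end, in the units of the state.
- get_state(): the state, without advancing time (a new reading comes with each control period).
- snapshot(name): name is "side" or "top"; returns a dict with "img" (400x640x3 uint8, red, green, blue), "vertical_fov" (degrees; the focal length in pixels is half the picture's height over the tangent of half this angle, whatever the lens; pixels are square), "cx", "cy" (the principal point, pixels), "extrinsics" (4x4, takes a point from camera to world coordinates). Camera axes: x right, y up, looking along -z (the intrinsics and any distortion apply to the point x, -y, -z); pixel columns grow to the right and rows downward; lengths in m; the calibration is good to about 2 mm. A picture is of the moment at which its call begins. There is no depth.
- finish_job(): hands the job in; it is judged then, once.
The state is a dict: "clock": time; "q": joint angles; "qd": joint speeds; "joint_torque": joint torques, N m; "tool_pos": TCP position; "eef_rot": TCP orientation; "contact_force": force on the tool from outside, world axes, zero at the start; "moment": the same for the moment, N m; "opening": opening from 0.0 (shut) to 1.0 (fully open); "finger_force": force on a finger pad.
Only numpy, scipy, OpenCV 4.12 (cv2) and the standard library are available. Lean on these libraries where they do the work, as an engineer would, in place of code of your own. Each camera call takes 0.05 s, during which the arm holds its last target. There are 200 camera calls.

TASK

Fold the red-knobbed crank handle of the green rack vice's handwheel out until it stands fully upright, then crank the wheel clockwise (seen from above) by that handle until the sliding jaw has pushed the plastic pipe stub against the end stop and holds it firmly, as felt at the handle, without crushing it. Let go, leaving the stub clamped and the handle standing out, and leave the other things on the bench alone.

Things in the scene. Friction and masses are not known exactly. Their poses are not given: they have to be found in the camera images.
- vice: Green rack vice fixed to the table. Origin: on the table, below the handwheel's vertical axis. z up; +y is the way the jaw closes, towards stub and end stop. Bed plate 150 mm wide (x), y from -85 to 315 mm, top at z = 20 mm. Gear housing 130 x 130 mm round the axis up to z = 85 mm. Jaw and end stop reach up to z = 84 and 86 mm.
- wheel_hub (a point): Centre of the handwheel's top face, on its axis: an aluminium flat solid disc of radius 75 mm, 12 mm thick, top face 112 mm above the table, level, turning about the vertical axis.
- handwheel (a joint): Wheel angle (rad), grows clockwise seen from above; each rad drives the jaw 8 mm along the vice's +y. Range 0 to 8.2; clamping needs 2 to 7 rad of turning. Friction 0.35 N m (about 6 N tangential at the handle, 60 mm from the axis; 3 to 6 N when halted) holds it where it is left, also when clamped. Every 10 N of jaw force adds 1.3 N at the handle.
- crank (a joint): Fold angle of the crank handle (rad): 0 = folded flat over the wheel's face, pointing across its axis; 1.571 = upright against its stop. Stiff hinge (0.12 N m), stays where it is left. Hinge line horizontal and tangential to the wheel, so turning loads do not fold it, but a pull of over about 3 N towards the wheel's axis does.
- crank_pivot (a point): Centre of the crank's hinge, 60 mm from the wheel's axis, 24 mm above the wheel's face (136 mm above the table), between two dark lugs 29 mm wide over all.
- crank_grip (a point): Centre of the crank's red ball knob (28 mm diameter, free to spin about the crank's length), 50 mm from the pivot, on a steel rod of 12 mm diameter. Folded it lies 24 mm above the wheel's face, 10 mm from the wheel's axis; upright it is 50 mm straight above the pivot. A light pinch lets the crank swivel between the fingers.
- jaw: Sliding jaw with a shallow steel V, 90 mm wide, 60 mm tall, driven by the wheel through a stiff spring (20 N per mm). Origin: at table height below the middle of its clamping face; axes as the vice's. Firm is 20 to 45 N (3 to 6 N at the handle above the free-running drag); under 15 N is loose, over 60 N (8 N above drag) crushes the stub.
- stub: Grey plastic pipe stub with yellow end cap, 50 mm diameter, 88 mm tall, 0.11 to 0.22 kg, standing loose on the vice bed. Origin: centre of its underside; z up. Beyond it (vice +y) stands the end stop, a dark block with rubber face, bolted in a different place each time and not reported; the stub starts 4 to 15 mm short of it. Pushing the stub adds under 0.5 N at the handle.
- wrench: Bystander: steel open-ended wrench, 200 mm long; to be left alone.
- elbow: Bystander: brass pipe elbow, about 50 mm; to be left alone.
- elbow2: Bystander: copper pipe elbow, about 50 mm; to be left alone.
- oil: Bystander: white oil bottle with red cap, 60 mm across, 130 mm tall; to be left alone.
- screwdriver: Bystander: red-handled screwdriver, 200 mm long; to be left alone.
- tape: Bystander: yellow tape measure, 70 x 60 x 32 mm; to be left alone.
- spare: Bystander: copper plug standing on end, 40 mm across, 50 mm tall; to be left alone.
Not all that is in view belongs to the job. Of the things shaped like the stub, the grey one is meant.

How it is judged:
On the way, in this order (a step that is already met when the one before it is completed fails the run):
1. the crank handle is folded fully out (at least 1.45 rad) before the stub is clamped (value of joint crank above 1.45 rad and contact force between jaw and stub below 2 N), for 0.2 s.
2. the wheel is cranked with the handle out (at least 1.2 rad) until the jaw presses the stub with 15 to 60 N (value of joint crank above 1.2 rad and contact force between jaw and stub between 15 and 60 N), for 0.3 s.
At the end, for the whole second after the job is handed in: The jaw holds the pipe stub with 15 to 60 N against the end stop, the stub upright within 0.08 rad and at rest, the wheel still, the crank handle left standing out (over 1.2 rad) (all of step 2 and angle between stub's own z axis and vertical below 0.08 rad and linear speed of stub below 0.01 m/s and velocity of joint handwheel between -0.05 and 0.05 rad/s); the robot touches nothing.
It fails at once if the stub is crushed: more than 60 N between jaw and stub (contact force between jaw and stub above 60 N).
It fails at once if the wheel is turned (jaw driven over 6 mm) with the crank not folded out (distance of jaw from where it was at the start of the episode above 0.006 m and value of joint crank below 1 rad and contact force between jaw and stub below 5 N).
It fails at once if the robot presses on the stub with more than 5 N (contact force between any of the arm, the fingers and stub above 5 N).
It fails at once if another thing on the bench is moved by more than 30 mm (distance of any of wrench, elbow, elbow2, oil, screwdriver, tape, spare from where it was at the start of the episode above 0.03 m).
It also fails if it takes over 72 s, if anything falls off the work surface, if the arm or the gripper's body presses on something with over 40 N, if the wrist force passes 120 N, or if a joint passes its speed limit or range.

## Working session

There is one attempt and no reset: what is moved stays moved. The work goes in short steps, Python scripts to look and compute and a tool call to move; the robot and the scene stay as the last step left them, time stands still between calls to the robot, and variables do not carry over. Pictures are saved under pics/ and viewed, at most 10 in all, crops included, and the job is handed in when it is done.

Besides the shell and the picture viewer there is one more tool, called after "Call:" as name(argument=value, ...), one argument or row to a line, values as JSON. send_rows: Moves the arm, as the interface text tells. Its arguments: {"type":"object","properties":{"motion":{"type":"array"},"grip_force":{"type":"number"}},"required":["motion"]}

```bash
mkdir -p pics; cat > h.py <<'E'
from plant import *
import numpy as np, cv2
def snap(n,f=None):
    s=snapshot(n)
    if f: cv2.imwrite('pics/'+f,s['img'][:,:,::-1])
    return s
def K(s):
    f=200/np.tan(np.radians(s['vertical_fov']/2)); return f
def ray(s,u,v):
    f=K(s);E=np.array(s['extrinsics']);d=E[:3,:3]@np.array([(u-s['cx'])/f,-(v-s['cy'])/f,-1]);return E[:3,3],d/np.linalg.norm(d)
def proj(s,p):
    f=K(s);E=np.array(s['extrinsics']);c=E[:3,:3].T@(np.array(p)-E[:3,3]);return s['cx']+f*c[0]/-c[2],s['cy']-f*c[1]/-c[2]
def atz(s,u,v,z):
    o,d=ray(s,u,v);return o+d*(z-o[2])/d[2]
def tri(s1,a,s2,b):
    o1,d1=ray(s1,*a);o2,d2=ray(s2,*b)
    t=np.linalg.lstsq(np.c_[d1,-d2],o2-o1,rcond=None)[0];p=o1+d1*t[0];q=o2+d2*t[1];return (p+q)/2,np.linalg.norm(p-q)
E
python3 - <<'E'
from h import *
for n in('side','top'):
    s=snap(n,n+'0.png');print({k:v for k,v in s.items() if k!='img'})
print(get_state())
E
```

```text
{'vertical_fov': 57.12625501836685, 'cx': 318.64397238050475, 'cy': 193.39543099344633, 'extrinsics': array([[-0.9724074 ,  0.1818302 , -0.1461562 ,  0.39299329],
       [-0.2325216 , -0.70463824,  0.67038694,  0.72714305],
       [ 0.01890934,  0.68587369,  0.72747489,  0.87591443],
       [ 0.        ,  0.        ,  0.        ,  1.        ]])}
{'vertical_fov': 48.88360050871377, 'cx': 314.8379766369652, 'cy': 206.68070832755717, 'extrinsics': array([[ 0.0093925 ,  0.99862815, -0.05151314,  0.47472359],
       [-0.99995273,  0.00950949,  0.00202656,  0.00590983],
       [ 0.00251365,  0.05149167,  0.99867026,  1.54199611],
       [ 0.        ,  0.        ,  0.        ,  1.        ]])}
{'clock': 0.1, 'q': array([ 1.20477562,  0.68988687, -0.19452058,  1.5662129 ,  0.15727578,
        0.90249666, -0.21509363]), 'qd': array([ 0.00028638, -0.00029656, -0.00060336, -0.00183865,  0.0018977 ,
        0.00014685,  0.00050111]), 'joint_torque': array([-3.68186011e-03, -5.28496563e+01, -1.27180796e+00, -1.53836435e+01,
       -5.25408739e-02,  1.92290856e-03,  2.36252174e-05]), 'tool_pos': array([ 0.24304177, -0.5752265 ,  0.24900572]), 'eef_rot': array([ 9.80077639e-01,  1.98613113e-01, -2.08598514e-04, -7.80649115e-04]), 'contact_force': array([-0.45451236, -0.90809509, -0.79559839]), 'moment': array([ 0.07170352, -0.00575612, -0.01126503]), 'finger_force': 0.0, 'opening': 0.9993810159308139}
```

View pics/side0.png

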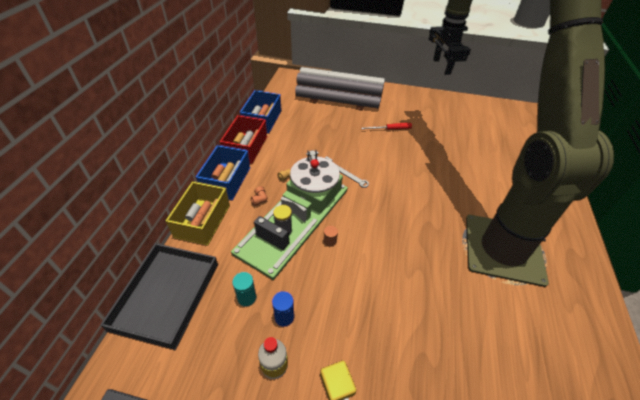

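View pics/top0.png

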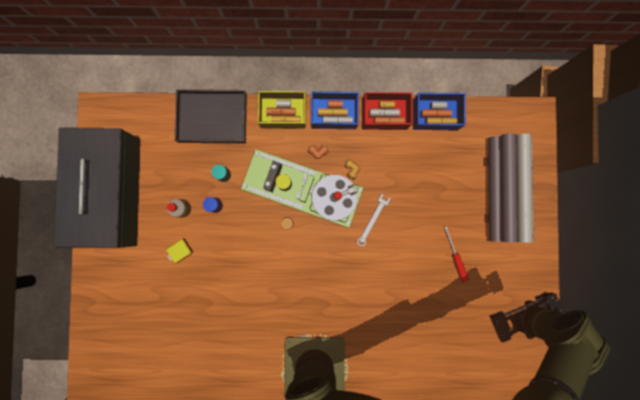

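Side view: the wheel is at about (316,174), the red knob at (314,163) and the yellow-capped stub at (284,212), with the dark end stop at (271,232). Top view: wheel (335,198), knob (337,196), stub (285,183). The teal (220,172) and blue (211,204) cylinders have the stub's shape but stand off the vice. The one in the vice with the yellow cap fits the description, and I'll confirm it in an enlarged crop.

```bash
python3 - <<'E'
from h import *
a=cv2.imread('pics/side0.png')[135:285,225:375];b=cv2.imread('pics/top0.png')[140:240,240:390]
b=cv2.imread('pics/top0.png')[115:265,245:395]
r=lambda i:cv2.resize(i,(400,400),interpolation=cv2.INTER_CUBIC)
cv2.imwrite('pics/crop0.png',np.hstack([r(a),r(b)]))
for n in('side','top'):
    im=cv2.imread(f'pics/{n}0.png');h=cv2.cvtColor(im,cv2.COLOR_BGR2HSV)
    x0,y0,x1,y1=(225,135,375,285) if n=='side' else (245,115,395,265)
    for nm,lo,hi in(('red',(0,170,100),(6,255,255)),('yel',(24,150,120),(32,255,255)),('white',(0,0,140),(180,45,255))):
        m=cv2.inRange(h,lo,hi);k=np.zeros_like(m);k[y0:y1,x0:x1]=m[y0:y1,x0:x1]
        c,l,st,ce=cv2.connectedComponentsWithStats(k)
        for i in range(1,c):
            if st[i,4]>15:print(n,nm,st[i],ce[i].round(1))
E
```

```text
side red [242 135  16  13  40] [251.  141.9]
side red [225 141  16   5  40] [231.7 143. ]
side red [311 160   7   6  36] [314.  162.5]
side yel [274 205  17  14 191] [282.2 211.8]
side white [241 135  10   9  53] [245.4 139. ]
side white [310 151   5   8  30] [312.2 154. ]
side white [ 291  157   75   34 1061] [318.9 175.1]
side white [227 161  13  20  44] [232.7 170.6]
side white [282 197  10   5  25] [285.8 199. ]
side white [295 203  11   7  28] [301.  206.4]
side white [265 210   8  10  35] [268.9 214.9]
side white [259 218   5   4  17] [260.9 219.6]
side white [274 219  43  49 245] [294.6 243.4]
side white [238 229  17  18  80] [246.8 238. ]
side white [276 228   5   4  18] [278.2 229.5]
side white [268 269   5   4  17] [270.1 270.4]
top red [364 115  31  10 137] [373.4 120.9]
top red [334 193   7   6  34] [337.  195.3]
top yel [259 115  46   9 200] [280.1 120.1]
top yel [276 175  15  14 171] [282.7 181.4]
top white [323 117  29   5 141] [337.1 119. ]
top white [260 153  55  22 221] [288.4 164. ]
top white [303 174   4  11  26] [304.4 178.7]
top white [ 309  175   53   46 1307] [333.5 197.4]
top white [248 187  55  22 223] [276.2 197.6]
top white [296 190   6   9  26] [298.7 194.5]
top white [359 195  31  47 231] [373.6 217.9]
```

View pics/crop0.png

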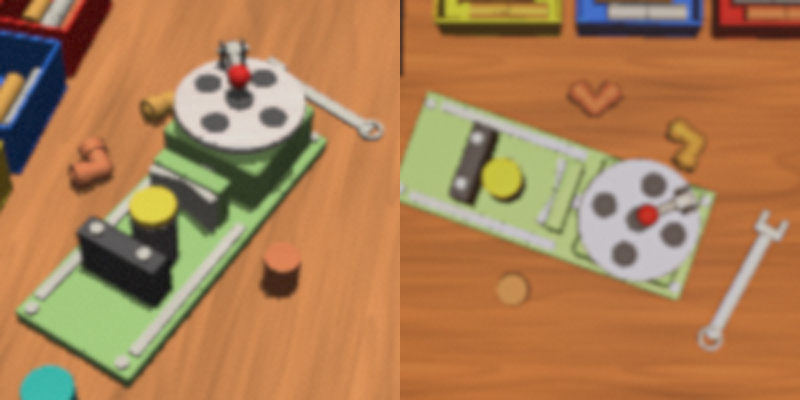

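The crop confirms it: grey stub with yellow cap between the jaw and the dark end stop (right crop (502,178)). The knob is at (648,215) and the hinge lugs at (687,200), i.e. the hinge is on the far/right side of the wheel.

```bash
python3 - <<'E'
from h import *
S=snap('side');T=snap('top')
for n,a,b in(('knob',(314,162.7),(337.3,195.6)),('hinge',(312.3,153.5),(352.6,190)),('hub',(315,173.8),(335,197.5)),('cap',(282.7,211.5),(283.3,181.7))):
    print(n,tri(S,a,T,b))
hub=atz(T,335,197.5,.112);cap=atz(T,283.5,182,.108);print('hub',hub,atz(S,315,173.8,.112),'cap',cap,atz(S,282.7,211.5,.108))
print('knob@136',atz(T,337.3,195.6,.136),atz(S,314,162.7,.136),'hinge@136',atz(T,352.6,190,.136),atz(S,312.3,153.5,.136))
# refine hub: match wheel disc silhouette
def disc(s,c,r,z):
    t=np.linspace(0,2*np.pi,90);return np.array([proj(s,(c[0]+r*np.cos(a),c[1]+r*np.sin(a),z)) for a in t])
for s in(S,T):
    p=disc(s,hub,.075,.112);print(p.min(0),p.max(0))
# vice rails yaw from top: bed edges crop (430,93)->(714,192)
a=atz(T,245+430/2.667,115+93/2.667,.02);b=atz(T,245+714/2.667,115+192/2.667,.02);print('bed',a,b,np.arctan2(*(a-b)[1::-1]))
E
```

```text
knob (array([ 0.58309112, -0.06825969,  0.14174643]), np.float64(0.00011212269767933686))
hinge (array([ 0.60154734, -0.11792694,  0.13267412]), np.float64(0.001430104112913922))
hub (array([ 0.57905742, -0.06299097,  0.10203578]), np.float64(0.0014738365566760836))
cap (array([0.62906735, 0.10704334, 0.10369694]), np.float64(0.0019359860071626511))
hub [ 0.57905873 -0.06239327  0.112     ] [ 0.57593506 -0.05289253  0.112     ] cap [0.62857349 0.10629201 0.108     ] [0.62678436 0.11038178 0.108     ]
knob@136 [ 0.58348024 -0.06857363  0.136     ] [ 0.58463554 -0.07447972  0.136     ] hinge@136 [ 0.60195294 -0.11751308  0.136     ] [ 0.59990083 -0.11421202  0.136     ]
[289.91733365 155.26169954] [339.51321939 189.36213745]
[311.98717439 174.59689697] [358.01366082 220.52019343]
bed [ 0.75469648 -0.31411153  0.02      ] [ 0.62829442 -0.68419216  0.02      ] 1.2416666141074797
```

Call:
send_rows(
  motion=[
    {"x": 3.4, "y": -2.2},
    {"x": 3.4, "y": -2.2},
    {"x": 3.4, "y": -2.2},
    {"x": 3.4, "y": -2.2},
    {"x": 3.4, "y": -2.2},
  ],
)

```text
schema error: expected keys x, y, z, rx, ry, rz, jaw
```

Call:
send_rows(
  motion=[
    {"x": 3.4, "y": -2.2},
    {"x": 3.4, "y": -2.2},
    {"x": 3.4, "y": -2.2},
    {"x": 3.4, "y": -2.2},
    {"x": 3.4, "y": -2.2},
  ],
)

```text
schema error: expected keys x, y, z, rx, ry, rz, jaw
```

Call:
send_rows(
  motion=[
    {"rz": -0.15},
    {"rz": -0.15},
    {"rz": -0.15},
    {"rz": -0.15},
    {"rz": -0.15},
  ],
)

```text
schema error: expected keys x, y, z, rx, ry, rz, jaw
```

```bash
python3 - <<'E'
from h import *
s=get_state();print(s['clock'],s['q'],s['tool_pos'],s['eef_rot'],s['contact_force'],s['moment'])
E
```

```text
0.2 [ 1.20481002  0.68966398 -0.19458081  1.56588483  0.15730153  0.90246323
 -0.21513075] [ 0.24313679 -0.57541008  0.24923384] [ 9.80082737e-01  1.98588931e-01 -1.23050541e-04 -4.99851707e-04] [-0.06314703  0.55996383  0.14636402] [-0.01902758 -0.01625119  0.00949361]
```

Call:
send_rows(
  motion=[
    {"x": 3.4, "y": -2.2, "z": 0, "rx": 0, "ry": 0, "rz": 0, "jaw": 7},
    {"x": 3.4, "y": -2.2, "z": 0, "rx": 0, "ry": 0, "rz": 0, "jaw": 7},
    {"x": 3.4, "y": -2.2, "z": 0, "rx": 0, "ry": 0, "rz": 0, "jaw": 7},
    {"x": 3.4, "y": -2.2, "z": 0, "rx": 0, "ry": 0, "rz": 0, "jaw": 7},
    {"x": 3.4, "y": -2.2, "z": 0, "rx": 0, "ry": 0, "rz": 0, "jaw": 7},
  ],
)

```text
clock: 0.7
tool_pos: [0.3577, -0.4068, 0.2497]
eef_rot: [0.98, 0.198, 0.0, -0.0]
contact_force: [1.1, -0.3, 0.1]
opening: 0.795
finger_force: 0.0
```

Call:
send_rows(
  motion=[
    {"x": 3.4, "y": -2.2, "z": 0, "rx": 0, "ry": 0, "rz": 0, "jaw": 7},
    {"x": 3.4, "y": -2.2, "z": 0, "rx": 0, "ry": 0, "rz": 0, "jaw": 7},
    {"x": 3.4, "y": -2.2, "z": 0, "rx": 0, "ry": 0, "rz": 0, "jaw": 7},
    {"x": 3.4, "y": -2.2, "z": 0, "rx": 0, "ry": 0, "rz": 0, "jaw": 7},
    {"x": 3.4, "y": -2.2, "z": 0, "rx": 0, "ry": 0, "rz": 0, "jaw": 7},
  ],
)

```text
clock: 1.2
tool_pos: [0.4715, -0.2393, 0.2497]
eef_rot: [0.98, 0.199, -0.0, 0.0]
contact_force: [1.0, -0.1, -0.6]
opening: 0.793
finger_force: 0.0
```

Call:
send_rows(
  motion=[
    {"x": 0, "y": 0, "z": 0, "rx": 0, "ry": 0, "rz": -0.14, "jaw": 7},
    {"x": 0, "y": 0, "z": 0, "rx": 0, "ry": 0, "rz": -0.14, "jaw": 7},
    {"x": 0, "y": 0, "z": 0, "rx": 0, "ry": 0, "rz": -0.14, "jaw": 7},
    {"x": 0, "y": 0, "z": 0, "rx": 0, "ry": 0, "rz": -0.14, "jaw": 7},
    {"x": 0, "y": 0, "z": 0, "rx": 0, "ry": 0, "rz": -0.14, "jaw": 7},
  ],
)

```text
clock: 1.7
tool_pos: [0.4708, -0.2407, 0.2496]
eef_rot: [0.851, 0.525, -0.0, -0.0]
contact_force: [-0.4, 0.4, -0.6]
opening: 0.796
finger_force: 0.0
```

```bash
cat > st.py <<'E'
from h import *
from scipy.spatial.transform import Rotation as R
s=get_state();r=R.from_quat(s['eef_rot']).as_matrix()
for k in('clock','q','tool_pos','contact_force','moment','opening','finger_force'):print(k,np.round(s[k],4))
print('toolx',r[:,0].round(3),'tooly',r[:,1].round(3),'z',r[:,2].round(4),'yaw y deg',np.degrees(np.arctan2(r[1,1],r[0,1])))
E
python3 st.py
```

```text
clock 1.7
q [ 0.6143  0.5785 -0.367   1.8497  0.2873  0.7656 -0.3721]
tool_pos [ 0.4708 -0.2407  0.2496]
contact_force [-0.4253  0.3885 -0.559 ]
moment [-0.0066 -0.0529 -0.052 ]
opening 0.7957
finger_force 0.0
toolx [ 0.448  0.894 -0.   ] tooly [ 0.894 -0.448 -0.   ] z [-3.e-04 -1.e-04 -1.e+00] yaw y deg -26.64733040770829
```

Call:
send_rows(
  motion=[
    {"x": 0, "y": 0, "z": 0, "rx": 0, "ry": 0, "rz": -0.14, "jaw": 6},
    {"x": 0, "y": 0, "z": 0, "rx": 0, "ry": 0, "rz": -0.14, "jaw": 6},
    {"x": 0, "y": 0, "z": 0, "rx": 0, "ry": 0, "rz": -0.14, "jaw": 6},
    {"x": 0, "y": 0, "z": 0, "rx": 0, "ry": 0, "rz": -0.14, "jaw": 6},
    {"x": 0, "y": 0, "z": 0, "rx": 0, "ry": 0, "rz": -0.14, "jaw": 6},
  ],
)

```text
clock: 2.2
tool_pos: [0.4707, -0.2408, 0.2496]
eef_rot: [0.619, 0.785, -0.0, -0.0]
contact_force: [-0.7, 0.2, -0.0]
opening: 0.68
finger_force: 0.0
```

Call:
send_rows(
  motion=[
    {"x": 0, "y": 0, "z": 0, "rx": 0, "ry": 0, "rz": -0.13, "jaw": 6},
    {"x": 3, "y": 4, "z": 0, "rx": 0, "ry": 0, "rz": 0, "jaw": 6},
    {"x": 3, "y": 4, "z": 0, "rx": 0, "ry": 0, "rz": 0, "jaw": 6},
    {"x": 3, "y": 4, "z": 0, "rx": 0, "ry": 0, "rz": 0, "jaw": 6},
    {"x": 3, "y": 4, "z": 0, "rx": 0, "ry": 0, "rz": 0, "jaw": 6},
  ],
)

```text
clock: 2.7
tool_pos: [0.5792, -0.0708, 0.2496]
eef_rot: [0.57, 0.822, -0.0, 0.0]
contact_force: [1.2, 0.7, 0.2]
opening: 0.683
finger_force: 0.0
```

Call:
send_rows(
  motion=[
    {"x": 0, "y": 0.6, "z": 3, "rx": 0, "ry": 0, "rz": 0, "jaw": 6},
    {"x": 0, "y": 0, "z": 2, "rx": 0, "ry": 0, "rz": 0, "jaw": 6},
    {"x": 0, "y": 0, "z": 0, "rx": 0, "ry": 0, "rz": 0, "jaw": 6},
    {"x": 0, "y": 0, "z": 0, "rx": 0, "ry": 0, "rz": 0, "jaw": 6},
    {"x": 0, "y": 0, "z": 0, "rx": 0, "ry": 0, "rz": 0, "jaw": 6},
  ],
)

```text
clock: 3.2
tool_pos: [0.5847, -0.0704, 0.2009]
eef_rot: [0.57, 0.822, 0.001, 0.001]
contact_force: [0.2, -0.6, 0.4]
opening: 0.678
finger_force: 0.0
```

```bash
python3 st.py; python3 - <<'E'
from h import *
a=snap('side')['img'][100:250,240:390];b=snap('top')['img'][115:265,245:395]
r=lambda i:cv2.resize(i,(400,400),interpolation=cv2.INTER_CUBIC)
cv2.imwrite('pics/crop1.png',np.hstack([r(a),r(b)])[:,:,::-1])
E
```

```text
clock 3.2
q [ 0.3498  0.7457 -0.5428  1.7184  0.5015  0.8176 -0.0673]
tool_pos [ 0.5847 -0.0704  0.2009]
contact_force [ 0.2226 -0.5981  0.4129]
moment [ 0.0196 -0.1118 -0.0196]
opening 0.6784
finger_force 0.0
toolx [-0.35   0.937 -0.001] tooly [0.937 0.35  0.002] z [ 2.e-03 -1.e-04 -1.e+00] yaw y deg 20.517468399701343
```

View pics/crop1.png

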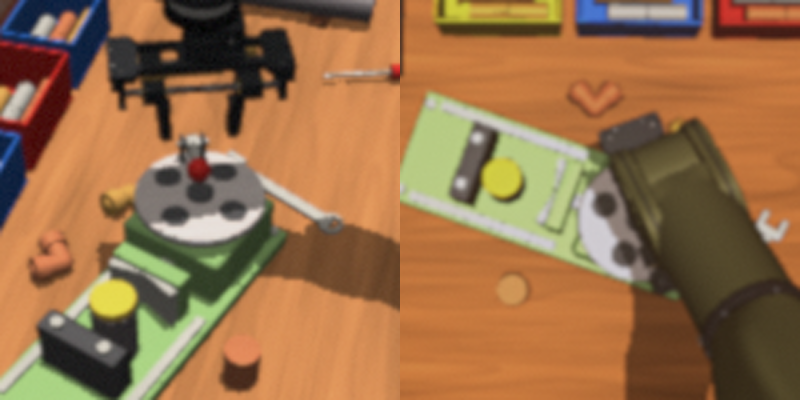

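The fingers straddle the knob: tips at (165,130) and (233,130), knob at (199,168) in the side crop. I'll descend and pinch lightly.

Call:
send_rows(
  motion=[
    {"x": 0.15, "y": 0, "z": 2, "rx": 0, "ry": 0, "rz": 0, "jaw": 6},
    {"x": 0, "y": 0, "z": 2, "rx": 0, "ry": 0, "rz": 0, "jaw": 6},
    {"x": 0, "y": 0, "z": 2, "rx": 0, "ry": 0, "rz": 0, "jaw": 6},
    {"x": 0, "y": 0, "z": 0.8, "rx": 0, "ry": 0, "rz": 0, "jaw": 6},
    {"x": 0, "y": 0, "z": 0, "rx": 0, "ry": 0, "rz": 0, "jaw": 6},
  ],
)

```text
clock: 3.8
tool_pos: [0.5832, -0.0689, 0.1314]
eef_rot: [0.57, 0.822, -0.0, -0.0]
contact_force: [-0.4, -0.3, -0.2]
opening: 0.682
finger_force: 0.0
```

Call:
send_rows(
  motion=[
    {"x": 0, "y": 0, "z": 0, "rx": 0, "ry": 0, "rz": 0, "jaw": 2},
    {"x": 0, "y": 0, "z": 0, "rx": 0, "ry": 0, "rz": 0, "jaw": 2},
    {"x": 0, "y": 0, "z": 0, "rx": 0, "ry": 0, "rz": 0, "jaw": 2},
    {"x": 0, "y": 0, "z": 0, "rx": 0, "ry": 0, "rz": 0, "jaw": 2},
    {"x": 0, "y": 0, "z": 0, "rx": 0, "ry": 0, "rz": 0, "jaw": 2},
  ],
  grip_force=6,
)

```text
clock: 4.3
tool_pos: [0.5838, -0.0687, 0.1321]
eef_rot: [0.57, 0.822, 0.0, 0.0]
contact_force: [-0.1, -0.1, 3.0]
opening: 0.303
finger_force: 6.0
```

```bash
python3 st.py
```

```text
clock 4.3
q [ 0.3106  0.8357 -0.4796  1.7712  0.5774  0.6783 -0.1352]
tool_pos [ 0.5838 -0.0687  0.1321]
contact_force [-0.1169 -0.0811  3.0135]
moment [-0.038  -0.0209 -0.0269]
opening 0.303
finger_force 5.9748
toolx [-0.351  0.936 -0.   ] tooly [0.936 0.351 0.   ] z [ 6.e-04 -2.e-04 -1.e+00] yaw y deg 20.566918613492863
```

Call:
send_rows(
  motion=[
    {"x": -0.06, "y": 0, "z": -0.78, "rx": 0, "ry": 0, "rz": 0, "jaw": 2},
    {"x": -0.18, "y": 0, "z": -0.76, "rx": 0, "ry": 0, "rz": 0, "jaw": 2},
    {"x": -0.3, "y": 0, "z": -0.72, "rx": 0, "ry": 0, "rz": 0, "jaw": 2},
    {"x": -0.41, "y": 0, "z": -0.67, "rx": 0, "ry": 0, "rz": 0, "jaw": 2},
    {"x": -0.51, "y": 0, "z": -0.6, "rx": 0, "ry": 0, "rz": 0, "jaw": 2},
  ],
)

```text
clock: 4.8
tool_pos: [0.5891, -0.0823, 0.1677]
eef_rot: [0.569, 0.822, 0.0, 0.0]
contact_force: [3.4, 0.9, -5.2]
opening: 0.308
finger_force: 6.0
```

```bash
python3 st.py; python3 - <<'E'
from h import *
a=snap('side')['img'][100:250,240:390];b=snap('top')['img'][115:265,245:395]
r=lambda i:cv2.resize(i,(400,400),interpolation=cv2.INTER_CUBIC)
cv2.imwrite('pics/crop2.png',r(a)[:,:,::-1])
E
```

```text
clock 4.8
q [ 0.3536  0.796  -0.5189  1.7263  0.5368  0.7641 -0.0728]
tool_pos [ 0.5891 -0.0823  0.1677]
contact_force [ 3.4388  0.8949 -5.2214]
moment [ 0.1138 -0.5766 -0.0204]
opening 0.3078
finger_force 5.9679
toolx [-0.352  0.936  0.   ] tooly [0.936 0.352 0.001] z [ 8.e-04  6.e-04 -1.e+00] yaw y deg 20.58313501632046
```

View pics/crop2.png

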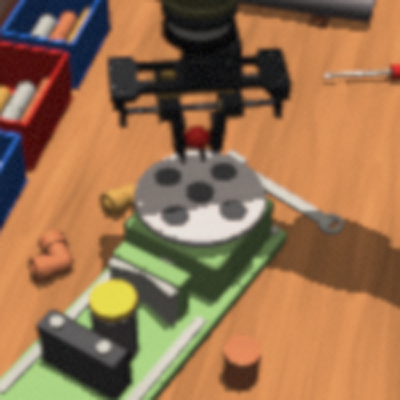

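The red knob at (197,137) is riding up between the fingers. I'll continue the arc.

Call:
send_rows(
  motion=[
    {"x": -0.6, "y": 0.05, "z": -0.51, "rx": 0, "ry": 0, "rz": 0, "jaw": 2},
    {"x": -0.67, "y": 0.05, "z": -0.41, "rx": 0, "ry": 0, "rz": 0, "jaw": 2},
    {"x": -0.72, "y": 0, "z": -0.3, "rx": 0, "ry": 0, "rz": 0, "jaw": 2},
    {"x": -0.76, "y": 0, "z": -0.18, "rx": 0, "ry": 0, "rz": 0, "jaw": 2},
    {"x": -0.6, "y": 0, "z": -0.06, "rx": 0, "ry": 0, "rz": 0, "jaw": 2},
  ],
)

```text
clock: 5.4
tool_pos: [0.6019, -0.1137, 0.1821]
eef_rot: [0.57, 0.822, 0.0, 0.0]
contact_force: [-0.5, 3.7, -0.5]
opening: 0.31
finger_force: 6.0
```

Call:
send_rows(
  motion=[
    {"x": -0.2, "y": 0, "z": 0, "rx": 0, "ry": 0, "rz": 0, "jaw": 2},
    {"x": -0.1, "y": 0, "z": 0, "rx": 0, "ry": 0, "rz": 0, "jaw": 2},
    {"x": 0, "y": 0, "z": 0, "rx": 0, "ry": 0, "rz": 0, "jaw": 2},
    {"x": 0, "y": 0, "z": 0, "rx": 0, "ry": 0, "rz": 0, "jaw": 2},
    {"x": 0, "y": 0, "z": 0, "rx": 0, "ry": 0, "rz": 0, "jaw": 2},
  ],
)

```text
clock: 5.9
tool_pos: [0.6029, -0.1161, 0.182]
eef_rot: [0.569, 0.822, 0.0, 0.001]
contact_force: [0.0, 2.7, 3.5]
opening: 0.311
finger_force: 6.0
```

```bash
python3 st.py; python3 - <<'E'
from h import *
a=snap('side')['img'][100:250,240:390];b=snap('top')['img'][115:265,245:395]
r=lambda i:cv2.resize(i,(400,400),interpolation=cv2.INTER_CUBIC)
cv2.imwrite('pics/crop3.png',r(a)[:,:,::-1])
E
```

```text
clock 5.9
q [ 0.4097  0.8008 -0.5372  1.6554  0.5209  0.8311  0.0073]
tool_pos [ 0.6029 -0.1161  0.182 ]
contact_force [0.0368 2.7341 3.4538]
moment [ 0.4951 -0.2466  0.0051]
opening 0.3107
finger_force 6.0308
toolx [-0.352  0.936 -0.001] tooly [0.936 0.352 0.001] z [ 1.1e-03 -3.0e-04 -1.0e+00] yaw y deg 20.58569322321772
```

View pics/crop3.png

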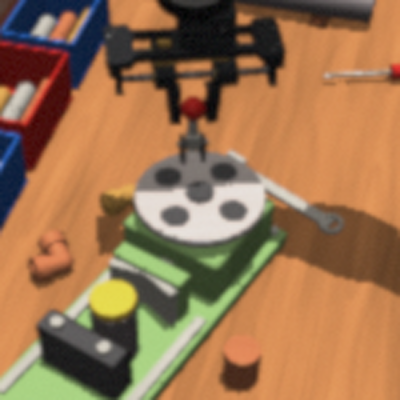

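Call:
send_rows(
  motion=[
    {"x": -0.1, "y": 0, "z": 0, "rx": 0, "ry": 0, "rz": 0, "jaw": 2},
    {"x": -0.1, "y": 0, "z": 0, "rx": 0, "ry": 0, "rz": 0, "jaw": 2},
    {"x": 0, "y": 0, "z": 0, "rx": 0, "ry": 0, "rz": 0, "jaw": 2},
    {"x": 0, "y": 0, "z": 0, "rx": 0, "ry": 0, "rz": 0, "jaw": 2},
    {"x": 0, "y": 0, "z": 0, "rx": 0, "ry": 0, "rz": 0, "jaw": 2},
  ],
)

```text
clock: 6.5
tool_pos: [0.603, -0.1164, 0.1818]
eef_rot: [0.569, 0.822, 0.001, -0.001]
contact_force: [-0.3, 5.0, 6.0]
opening: 0.307
finger_force: 6.0
```

```bash
python3 st.py
```

```text
clock 6.5
q [ 0.412   0.8023 -0.5393  1.6531  0.5194  0.8335  0.0111]
tool_pos [ 0.603  -0.1164  0.1818]
contact_force [-0.3212  4.9757  6.0089]
moment [ 1.0631 -0.0333 -0.022 ]
opening 0.3073
finger_force 6.031
toolx [-0.353  0.936  0.002] tooly [0.936 0.353 0.   ] z [-2.0e-04  1.9e-03 -1.0e+00] yaw y deg 20.64068215106341
```

```bash
python3 - <<'E'
import numpy as np
r=6.17
a=np.cumsum([0]+[.08]*5+[.1]*15)
for i in range(len(a)-1):print(round(a[i+1],2),np.round(-r*(np.cos(a[i+1])-np.cos(a[i])),2),np.round(-r*(np.sin(a[i+1])-np.sin(a[i])),2),'' if (i+1)%5 else '\n')
E
```

```text
0.08 0.02 -0.49 
0.16 0.06 -0.49 
0.24 0.1 -0.48 
0.32 0.14 -0.47 
0.4 0.17 -0.46 

0.5 0.27 -0.56 
0.6 0.32 -0.53 
0.7 0.37 -0.49 
0.8 0.42 -0.45 
0.9 0.46 -0.41 

1.0 0.5 -0.36 
1.1 0.53 -0.31 
1.2 0.56 -0.25 
1.3 0.59 -0.19 
1.4 0.6 -0.14 

1.5 0.61 -0.07 
1.6 0.62 -0.01 
1.7 0.61 0.05 
1.8 0.61 0.11 
1.9 0.59 0.17
```

Call:
send_rows(
  motion=[
    {"x": 0, "y": 0, "z": -0.1, "rx": 0, "ry": 0, "rz": 0, "jaw": 2},
    {"x": 0, "y": 0, "z": -0.1, "rx": 0, "ry": 0, "rz": 0, "jaw": 2},
    {"x": 0, "y": 0, "z": 0, "rx": 0, "ry": 0, "rz": 0, "jaw": 2},
    {"x": 0, "y": 0, "z": 0, "rx": 0, "ry": 0, "rz": 0, "jaw": 2},
    {"x": 0, "y": 0, "z": 0, "rx": 0, "ry": 0, "rz": 0, "jaw": 2},
  ],
  grip_force=20,
)

```text
clock: 7.0
tool_pos: [0.6028, -0.1164, 0.1821]
eef_rot: [0.569, 0.822, 0.001, -0.001]
contact_force: [3.2, 5.4, -4.5]
opening: 0.303
finger_force: 20.0
```

Call:
send_rows(
  motion=[
    {"x": 0.02, "y": -0.49, "z": 0.08, "rx": 0, "ry": 0, "rz": 0, "jaw": 2},
    {"x": 0.06, "y": -0.49, "z": 0, "rx": 0, "ry": 0, "rz": 0, "jaw": 2},
    {"x": 0.1, "y": -0.48, "z": 0, "rx": 0, "ry": 0, "rz": 0, "jaw": 2},
    {"x": 0.14, "y": -0.47, "z": 0, "rx": 0, "ry": 0, "rz": 0, "jaw": 2},
    {"x": 0.17, "y": -0.46, "z": 0, "rx": 0, "ry": 0, "rz": 0, "jaw": 2},
  ],
)

```text
clock: 7.5
tool_pos: [0.5805, -0.1207, 0.1821]
eef_rot: [0.569, 0.822, 0.002, 0.001]
contact_force: [6.1, 4.6, -4.4]
opening: 0.302
finger_force: 20.0
```

```bash
cat > w.py <<'E'
from h import *
from scipy.spatial.transform import Rotation as R
C=np.array([.5819,-.0602])
s=get_state();p=s['tool_pos'][:2]-C;F=s['contact_force'];ro=np.linalg.norm(p);u=p/ro;t=np.array([u[1],-u[0]])
r=R.from_quat(s['eef_rot']).as_matrix()
al=(-np.degrees(np.arctan2(p[1],p[0]))-69.35)%360
print('t%.1f alpha %.3f radius %.4f z %.4f | F out %.1f, F resist %.1f, Fz %.1f'%(s['clock'],np.radians(al),ro,s['tool_pos'][2],F[:2]@u,-F[:2]@t,F[2]),'open',round(s['opening'],3),'mom',s['moment'].round(2),'tilt',r[:2,2].round(4))
E
python3 w.py
```

```text
t7.5 alpha 0.383 radius 0.0605 z 0.1821 | F out -4.7, F resist 6.0, Fz -4.4 open 0.302 mom [ 0.89 -1.37 -0.04] tilt [0.0033 0.0023]
```

Call:
send_rows(
  motion=[
    {"x": 0.27, "y": -0.56, "z": 0.03, "rx": 0, "ry": 0, "rz": 0, "jaw": 2},
    {"x": 0.32, "y": -0.53, "z": 0.02, "rx": 0, "ry": 0, "rz": 0, "jaw": 2},
    {"x": 0.37, "y": -0.49, "z": 0, "rx": 0, "ry": 0, "rz": 0, "jaw": 2},
    {"x": 0.42, "y": -0.45, "z": 0, "rx": 0, "ry": 0, "rz": 0, "jaw": 2},
    {"x": 0.46, "y": -0.41, "z": 0, "rx": 0, "ry": 0, "rz": 0, "jaw": 2},
  ],
)

```text
clock: 8.0
tool_pos: [0.5522, -0.1138, 0.1821]
eef_rot: [0.57, 0.822, 0.002, 0.002]
contact_force: [7.3, 1.5, -4.9]
opening: 0.303
finger_force: 20.0
```

```bash
python3 w.py
```

```text
t8.0 alpha 0.867 radius 0.0613 z 0.1821 | F out -4.9, F resist 5.7, Fz -4.9 open 0.303 mom [ 0.22 -1.71 -0.02] tilt [0.0053 0.0001]
```

Call:
send_rows(
  motion=[
    {"x": 0.5, "y": -0.36, "z": 0.05, "rx": 0, "ry": 0, "rz": 0, "jaw": 2},
    {"x": 0.53, "y": -0.31, "z": 0.05, "rx": 0, "ry": 0, "rz": 0, "jaw": 2},
    {"x": 0.56, "y": -0.25, "z": 0, "rx": 0, "ry": 0, "rz": 0, "jaw": 2},
    {"x": 0.59, "y": -0.19, "z": 0, "rx": 0, "ry": 0, "rz": 0, "jaw": 2},
    {"x": 0.6, "y": -0.14, "z": 0, "rx": 0, "ry": 0, "rz": 0, "jaw": 2},
  ],
)

```text
clock: 8.5
tool_pos: [0.5307, -0.0946, 0.1819]
eef_rot: [0.571, 0.821, -0.0, 0.003]
contact_force: [5.3, -4.3, 3.6]
opening: 0.298
finger_force: 20.0
```

```bash
python3 w.py; python3 - <<'E'
from h import *
a=snap('side')['img'][100:250,240:390];b=snap('top')['img'][130:230,235:335]
r=lambda i:cv2.resize(i,(400,400),interpolation=cv2.INTER_CUBIC)
cv2.imwrite('pics/crop4.png',np.hstack([r(a),r(b)])[:,:,::-1])
E
```

```text
t8.5 alpha 1.339 radius 0.0617 z 0.1819 | F out -2.0, F resist 6.5, Fz 3.6 open 0.298 mom [-0.74 -1.2   0.02] tilt [ 0.0052 -0.0038]
```

View pics/crop4.png

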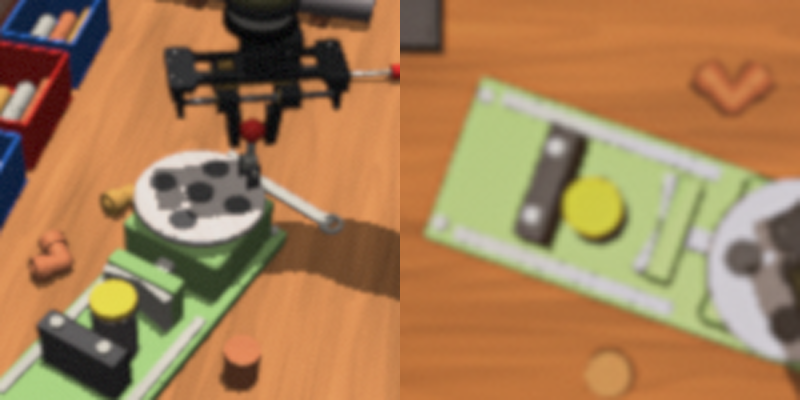

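The crank stands upright, with the knob at (252,130). In the top crop the jaw face is at about (652,224), the stub at (593,207) and the stop at (560,195), so about 3.3 rad remain.

Call:
send_rows(
  motion=[
    {"x": 0.61, "y": -0.17, "z": -0.03, "rx": 0, "ry": 0, "rz": 0, "jaw": 2},
    {"x": 0.62, "y": -0.06, "z": -0.02, "rx": 0, "ry": 0, "rz": 0, "jaw": 2},
    {"x": 0.61, "y": 0.05, "z": 0, "rx": 0, "ry": 0, "rz": 0, "jaw": 2},
    {"x": 0.61, "y": 0.11, "z": 0, "rx": 0, "ry": 0, "rz": 0, "jaw": 2},
    {"x": 0.59, "y": 0.17, "z": 0, "rx": 0, "ry": 0, "rz": 0, "jaw": 2},
  ],
)

```text
clock: 9.1
tool_pos: [0.5202, -0.0659, 0.1819]
eef_rot: [0.571, 0.821, -0.001, 0.002]
contact_force: [5.1, -5.7, 3.5]
opening: 0.299
finger_force: 20.0
```

```bash
python3 w.py; python3 - <<'E'
import numpy as np
r=6.17
a=1.9+np.cumsum([0]+[.1]*20)
for i in range(len(a)-1):print(round(a[i+1],2),np.round(-r*(np.cos(a[i+1])-np.cos(a[i])),2),np.round(-r*(np.sin(a[i+1])-np.sin(a[i])),2),'' if (i+1)%5 else '\n')
a=3.9+np.cumsum([0]+[.04]*30)
for i in range(len(a)-1):print(round(a[i+1],2),np.round(-r*(np.cos(a[i+1])-np.cos(a[i])),2),np.round(-r*(np.sin(a[i+1])-np.sin(a[i])),2),'' if (i+1)%5 else '\n')
E
```

```text
t9.1 alpha 1.839 radius 0.0620 z 0.1819 | F out -4.6, F resist 6.2, Fz 3.5 open 0.299 mom [-1.09 -1.21  0.03] tilt [ 0.0027 -0.004 ]
2.0 0.57 0.23 
2.1 0.55 0.28 
2.2 0.52 0.34 
2.3 0.48 0.39 
2.4 0.44 0.43 

2.5 0.39 0.48 
2.6 0.34 0.51 
2.7 0.29 0.54 
2.8 0.24 0.57 
2.9 0.18 0.59 

3.0 0.12 0.61 
3.1 0.06 0.61 
3.2 -0.01 0.62 
3.3 -0.07 0.61 
3.4 -0.13 0.6 

3.5 -0.19 0.59 
3.6 -0.24 0.57 
3.7 -0.3 0.54 
3.8 -0.35 0.51 
3.9 -0.4 0.47 

3.94 -0.17 0.18 
3.98 -0.18 0.17 
4.02 -0.19 0.16 
4.06 -0.19 0.15 
4.1 -0.2 0.15 

4.14 -0.2 0.14 
4.18 -0.21 0.13 
4.22 -0.22 0.12 
4.26 -0.22 0.11 
4.3 -0.22 0.1 

4.34 -0.23 0.09 
4.38 -0.23 0.09 
4.42 -0.23 0.08 
4.46 -0.24 0.07 
4.5 -0.24 0.06 

4.54 -0.24 0.05 
4.58 -0.24 0.04 
4.62 -0.25 0.03 
4.66 -0.25 0.02 
4.7 -0.25 0.01 

4.74 -0.25 -0.0 
4.78 -0.25 -0.01 
4.82 -0.25 -0.02 
4.86 -0.24 -0.03 
4.9 -0.24 -0.04 

4.94 -0.24 -0.05 
4.98 -0.24 -0.06 
5.02 -0.24 -0.07 
5.06 -0.23 -0.08 
5.1 -0.23 -0.09
```

Call:
send_rows(
  motion=[
    {"x": 0.57, "y": 0.23, "z": 0, "rx": 0, "ry": 0, "rz": 0, "jaw": 2},
    {"x": 0.55, "y": 0.28, "z": 0, "rx": 0, "ry": 0, "rz": 0, "jaw": 2},
    {"x": 0.52, "y": 0.34, "z": 0, "rx": 0, "ry": 0, "rz": 0, "jaw": 2},
    {"x": 0.48, "y": 0.39, "z": 0, "rx": 0, "ry": 0, "rz": 0, "jaw": 2},
    {"x": 0.44, "y": 0.43, "z": 0, "rx": 0, "ry": 0, "rz": 0, "jaw": 2},
  ],
)

```text
clock: 9.6
tool_pos: [0.5246, -0.0372, 0.1817]
eef_rot: [0.571, 0.821, -0.003, 0.001]
contact_force: [-0.3, -6.6, 8.0]
opening: 0.301
finger_force: 20.0
```

```bash
python3 w.py
```

```text
t9.6 alpha 2.312 radius 0.0618 z 0.1817 | F out -2.2, F resist 6.3, Fz 8.0 open 0.301 mom [-1.33 -0.12 -0.  ] tilt [-0.0022 -0.0065]
```

Call:
send_rows(
  motion=[
    {"x": 0.49, "y": 0.48, "z": -0.05, "rx": 0, "ry": 0, "rz": 0, "jaw": 2},
    {"x": 0.39, "y": 0.51, "z": -0.05, "rx": 0, "ry": 0, "rz": 0, "jaw": 2},
    {"x": 0.29, "y": 0.54, "z": 0, "rx": 0, "ry": 0, "rz": 0, "jaw": 2},
    {"x": 0.24, "y": 0.57, "z": 0, "rx": 0, "ry": 0, "rz": 0, "jaw": 2},
    {"x": 0.18, "y": 0.59, "z": 0, "rx": 0, "ry": 0, "rz": 0, "jaw": 2},
  ],
)

```text
clock: 10.1
tool_pos: [0.5422, -0.0135, 0.1818]
eef_rot: [0.571, 0.821, -0.005, -0.001]
contact_force: [-2.8, -5.7, 5.2]
opening: 0.302
finger_force: 20.0
```

```bash
python3 w.py
```

```text
t10.1 alpha 2.798 radius 0.0613 z 0.1818 | F out -2.6, F resist 5.8, Fz 5.2 open 0.302 mom [-1.3   0.47  0.05] tilt [-0.0068 -0.0076]
```

Call:
send_rows(
  motion=[
    {"x": 0.17, "y": 0.61, "z": -0.05, "rx": 0, "ry": 0, "rz": 0, "jaw": 2},
    {"x": 0.06, "y": 0.61, "z": 0, "rx": 0, "ry": 0, "rz": 0, "jaw": 2},
    {"x": -0.01, "y": 0.62, "z": 0, "rx": 0, "ry": 0, "rz": 0, "jaw": 2},
    {"x": -0.07, "y": 0.61, "z": 0, "rx": 0, "ry": 0, "rz": 0, "jaw": 2},
    {"x": -0.13, "y": 0.6, "z": 0, "rx": 0, "ry": 0, "rz": 0, "jaw": 2},
  ],
)

```text
clock: 10.6
tool_pos: [0.5692, -0.0011, 0.1819]
eef_rot: [0.57, 0.821, -0.005, -0.002]
contact_force: [-5.6, -2.8, 4.5]
opening: 0.301
finger_force: 20.0
```

```bash
python3 w.py
```

```text
t10.6 alpha 3.290 radius 0.0605 z 0.1819 | F out -1.6, F resist 6.1, Fz 4.5 open 0.301 mom [-0.56  1.01  0.03] tilt [-0.0099 -0.0059]
```

Call:
send_rows(
  motion=[
    {"x": -0.19, "y": 0.64, "z": 0, "rx": 0, "ry": 0, "rz": 0, "jaw": 2},
    {"x": -0.24, "y": 0.6, "z": 0, "rx": 0, "ry": 0, "rz": 0, "jaw": 2},
    {"x": -0.3, "y": 0.54, "z": 0, "rx": 0, "ry": 0, "rz": 0, "jaw": 2},
    {"x": -0.35, "y": 0.51, "z": 0, "rx": 0, "ry": 0, "rz": 0, "jaw": 2},
    {"x": -0.4, "y": 0.47, "z": 0, "rx": 0, "ry": 0, "rz": 0, "jaw": 2},
  ],
)

```text
clock: 11.1
tool_pos: [0.6001, -0.0034, 0.1819]
eef_rot: [0.57, 0.822, -0.004, -0.003]
contact_force: [-6.5, -0.1, 5.4]
opening: 0.3
finger_force: 20.0
```

```bash
python3 w.py; python3 - <<'E'
from h import *
a=snap('side')['img'][150:270,220:340];b=snap('top')['img'][130:230,235:335]
r=lambda i:cv2.resize(i,(400,400),interpolation=cv2.INTER_CUBIC)
cv2.imwrite('pics/crop5.png',np.hstack([r(a),r(b)])[:,:,::-1])
E
```

```text
t11.1 alpha 3.812 radius 0.0596 z 0.1819 | F out -2.1, F resist 6.2, Fz 5.4 open 0.3 mom [-0.02  1.23 -0.04] tilt [-0.0102 -0.0033]
```

View pics/crop5.png

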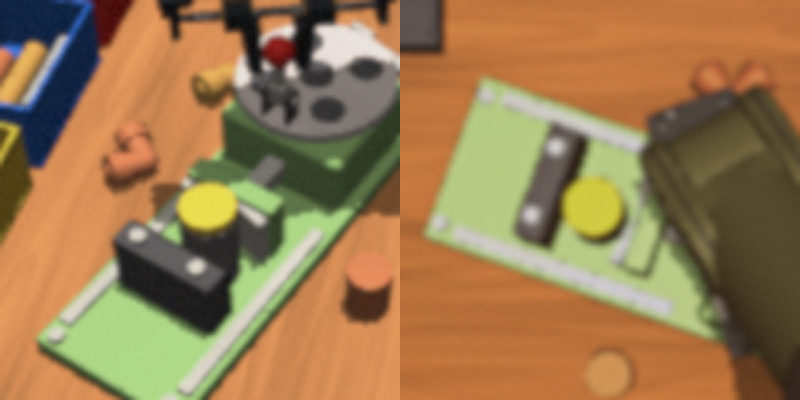

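The jaw (face ~(625,235) in the top crop) is still about 6 mm short of the stub (593,207), which hasn't moved. The knob is upright at (278,50).

Call:
send_rows(
  motion=[
    {"x": -0.45, "y": 0.43, "z": 0, "rx": 0, "ry": 0, "rz": 0, "jaw": 2},
    {"x": -0.49, "y": 0.38, "z": 0, "rx": 0, "ry": 0, "rz": 0, "jaw": 2},
    {"x": -0.52, "y": 0.33, "z": 0, "rx": 0, "ry": 0, "rz": 0, "jaw": 2},
    {"x": -0.55, "y": 0.28, "z": 0, "rx": 0, "ry": 0, "rz": 0, "jaw": 2},
    {"x": -0.58, "y": 0.22, "z": 0, "rx": 0, "ry": 0, "rz": 0, "jaw": 2},
  ],
)

```text
clock: 11.7
tool_pos: [0.6251, -0.02, 0.1819]
eef_rot: [0.569, 0.822, -0.003, -0.003]
contact_force: [-7.0, 1.9, 3.4]
opening: 0.3
finger_force: 20.0
```

```bash
python3 w.py; python3 - <<'E'
import numpy as np
r=6.17
a=4.4+np.cumsum([0]+[.05]*30)
for i in range(len(a)-1):print(round(a[i+1],2),np.round(-r*(np.cos(a[i+1])-np.cos(a[i])),2),np.round(-r*(np.sin(a[i+1])-np.sin(a[i])),2),'' if (i+1)%5 else '\n')
E
```

```text
t11.7 alpha 4.323 radius 0.0590 z 0.1819 | F out -3.8, F resist 6.1, Fz 3.4 open 0.3 mom [ 0.47  1.22 -0.02] tilt [-0.0085 -0.0003]
4.45 -0.3 0.09 
4.5 -0.3 0.07 
4.55 -0.3 0.06 
4.6 -0.31 0.04 
4.65 -0.31 0.03 

4.7 -0.31 0.01 
4.75 -0.31 -0.0 
4.8 -0.31 -0.02 
4.85 -0.31 -0.03 
4.9 -0.3 -0.05 

4.95 -0.3 -0.07 
5.0 -0.3 -0.08 
5.05 -0.29 -0.09 
5.1 -0.29 -0.11 
5.15 -0.28 -0.12 

5.2 -0.28 -0.14 
5.25 -0.27 -0.15 
5.3 -0.26 -0.16 
5.35 -0.25 -0.18 
5.4 -0.24 -0.19 

5.45 -0.23 -0.2 
5.5 -0.22 -0.21 
5.55 -0.21 -0.22 
5.6 -0.2 -0.23 
5.65 -0.19 -0.24 

5.7 -0.18 -0.25 
5.75 -0.16 -0.26 
5.8 -0.15 -0.27 
5.85 -0.14 -0.28 
5.9 -0.12 -0.28
```

Call:
send_rows(
  motion=[
    {"x": -0.3, "y": 0.09, "z": 0, "rx": 0, "ry": 0, "rz": 0, "jaw": 2},
    {"x": -0.3, "y": 0.07, "z": 0, "rx": 0, "ry": 0, "rz": 0, "jaw": 2},
    {"x": -0.3, "y": 0.06, "z": 0, "rx": 0, "ry": 0, "rz": 0, "jaw": 2},
    {"x": -0.31, "y": 0.04, "z": 0, "rx": 0, "ry": 0, "rz": 0, "jaw": 2},
    {"x": -0.31, "y": 0.03, "z": 0, "rx": 0, "ry": 0, "rz": 0, "jaw": 2},
  ],
)

```text
clock: 12.2
tool_pos: [0.6335, -0.032, 0.1819]
eef_rot: [0.569, 0.822, -0.001, -0.003]
contact_force: [-5.1, 3.4, 1.9]
opening: 0.301
finger_force: 20.0
```

```bash
python3 w.py
```

```text
t12.2 alpha 4.572 radius 0.0588 z 0.1819 | F out -2.9, F resist 5.4, Fz 1.9 open 0.301 mom [0.8  1.   0.02] tilt [-0.0075  0.0015]
```

Call:
send_rows(
  motion=[
    {"x": -0.31, "y": 0.01, "z": 0, "rx": 0, "ry": 0, "rz": 0, "jaw": 2},
    {"x": -0.31, "y": 0, "z": 0, "rx": 0, "ry": 0, "rz": 0, "jaw": 2},
    {"x": -0.31, "y": -0.02, "z": 0, "rx": 0, "ry": 0, "rz": 0, "jaw": 2},
    {"x": -0.31, "y": -0.03, "z": 0, "rx": 0, "ry": 0, "rz": 0, "jaw": 2},
    {"x": -0.32, "y": -0.05, "z": 0, "rx": 0, "ry": 0, "rz": 0, "jaw": 2},
  ],
)

```text
clock: 12.7
tool_pos: [0.6388, -0.0458, 0.182]
eef_rot: [0.568, 0.823, -0.0, -0.003]
contact_force: [-3.1, 5.7, -0.2]
opening: 0.299
finger_force: 20.0
```

```bash
python3 w.py
```

```text
t12.7 alpha 4.824 radius 0.0587 z 0.1820 | F out -1.6, F resist 6.3, Fz -0.2 open 0.299 mom [ 1.09  0.66 -0.02] tilt [-0.006   0.0033]
```

Call:
send_rows(
  motion=[
    {"x": -0.32, "y": -0.04, "z": 0, "rx": 0, "ry": 0, "rz": 0, "jaw": 2},
    {"x": -0.32, "y": -0.05, "z": 0, "rx": 0, "ry": 0, "rz": 0, "jaw": 2},
    {"x": -0.3, "y": -0.07, "z": 0, "rx": 0, "ry": 0, "rz": 0, "jaw": 2},
    {"x": -0.29, "y": -0.11, "z": 0, "rx": 0, "ry": 0, "rz": 0, "jaw": 2},
    {"x": -0.28, "y": -0.12, "z": 0, "rx": 0, "ry": 0, "rz": 0, "jaw": 2},
  ],
)

```text
clock: 13.2
tool_pos: [0.6406, -0.0607, 0.182]
eef_rot: [0.568, 0.823, 0.0, -0.003]
contact_force: [-2.8, 6.2, -0.3]
opening: 0.303
finger_force: 20.0
```

```bash
python3 w.py
```

```text
t13.2 alpha 5.081 radius 0.0587 z 0.1820 | F out -2.8, F resist 6.2, Fz -0.3 open 0.303 mom [ 1.24  0.54 -0.07] tilt [-0.0055  0.0042]
```

Still free running at about 6.2 N. Next stretch, to 5.35.

Call:
send_rows(
  motion=[
    {"x": -0.29, "y": -0.13, "z": 0, "rx": 0, "ry": 0, "rz": 0, "jaw": 2},
    {"x": -0.29, "y": -0.14, "z": 0, "rx": 0, "ry": 0, "rz": 0, "jaw": 2},
    {"x": -0.28, "y": -0.16, "z": 0, "rx": 0, "ry": 0, "rz": 0, "jaw": 2},
    {"x": -0.26, "y": -0.18, "z": 0, "rx": 0, "ry": 0, "rz": 0, "jaw": 2},
    {"x": 0, "y": 0, "z": 0, "rx": 0, "ry": 0, "rz": 0, "jaw": 2},
  ],
)

```text
clock: 13.7
tool_pos: [0.6392, -0.0737, 0.182]
eef_rot: [0.569, 0.823, 0.0, -0.003]
contact_force: [-3.1, 5.0, 0.5]
opening: 0.303
finger_force: 20.0
```

```bash
python3 w.py; python3 - <<'E'
from h import *
b=snap('top')['img'][130:230,235:335]; a=snap('side')['img'][150:270,220:340]
r=lambda i:cv2.resize(i,(400,400),interpolation=cv2.INTER_CUBIC)
cv2.imwrite('pics/crop6.png',np.hstack([r(a),r(b)])[:,:,::-1])
E
```

```text
t13.7 alpha 5.304 radius 0.0588 z 0.1820 | F out -4.2, F resist 4.1, Fz 0.5 open 0.303 mom [ 1.05  0.47 -0.05] tilt [-0.0048  0.0041]
```

View pics/crop6.png

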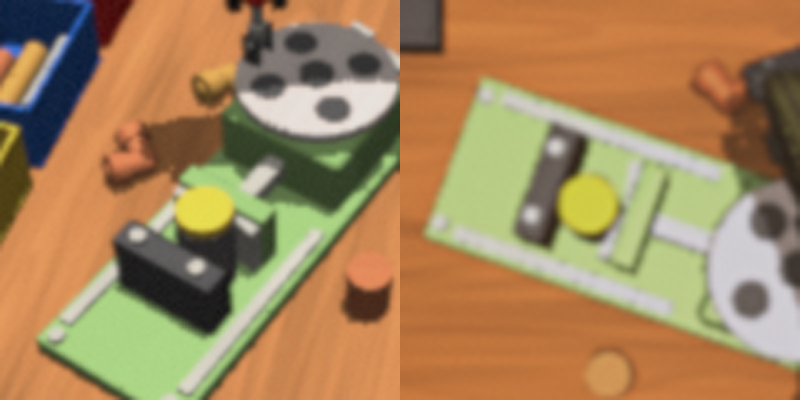

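The jaw now touches the stub, which has moved from (593,207) to (588,205) in the top crop. I'll continue gently.

Call:
send_rows(
  motion=[
    {"x": -0.2, "y": -0.15, "z": 0, "rx": 0, "ry": 0, "rz": 0, "jaw": 2},
    {"x": -0.19, "y": -0.16, "z": 0, "rx": 0, "ry": 0, "rz": 0, "jaw": 2},
    {"x": -0.19, "y": -0.16, "z": 0, "rx": 0, "ry": 0, "rz": 0, "jaw": 2},
    {"x": -0.18, "y": -0.17, "z": 0, "rx": 0, "ry": 0, "rz": 0, "jaw": 2},
    {"x": -0.17, "y": -0.18, "z": 0, "rx": 0, "ry": 0, "rz": 0, "jaw": 2},
  ],
)

```text
clock: 14.3
tool_pos: [0.6363, -0.0828, 0.1821]
eef_rot: [0.568, 0.823, 0.003, -0.003]
contact_force: [1.4, 9.3, -3.6]
opening: 0.298
finger_force: 20.0
```

```bash
python3 w.py
```

```text
t14.3 alpha 5.467 radius 0.0589 z 0.1821 | F out -2.3, F resist 9.2, Fz -3.6 open 0.298 mom [ 1.9  -0.37 -0.01] tilt [-0.0014  0.0076]
```

Resistance has risen to 9.2 N, about 3 N above drag. One more small nudge of about 0.06 rad.

Call:
send_rows(
  motion=[
    {"x": -0.05, "y": -0.06, "z": 0, "rx": 0, "ry": 0, "rz": 0, "jaw": 2},
    {"x": -0.05, "y": -0.06, "z": 0, "rx": 0, "ry": 0, "rz": 0, "jaw": 2},
    {"x": -0.05, "y": -0.06, "z": 0, "rx": 0, "ry": 0, "rz": 0, "jaw": 2},
    {"x": -0.05, "y": -0.06, "z": 0, "rx": 0, "ry": 0, "rz": 0, "jaw": 2},
    {"x": -0.05, "y": -0.06, "z": 0, "rx": 0, "ry": 0, "rz": 0, "jaw": 2},
  ],
)

```text
clock: 14.8
tool_pos: [0.635, -0.0856, 0.1821]
eef_rot: [0.568, 0.823, 0.003, -0.002]
contact_force: [3.0, 9.9, -4.1]
opening: 0.302
finger_force: 20.0
```

```bash
python3 w.py;python3 w.py
```

```text
t14.8 alpha 5.519 radius 0.0589 z 0.1821 | F out -1.6, F resist 10.2, Fz -4.1 open 0.302 mom [ 1.98 -0.62 -0.02] tilt [-0.      0.0084]
t14.8 alpha 5.519 radius 0.0589 z 0.1821 | F out -1.6, F resist 10.2, Fz -4.1 open 0.302 mom [ 1.98 -0.62 -0.02] tilt [-0.      0.0084]
```

About 4 N above drag, i.e. roughly 31 N at the jaw, which is firm. I'll take the load off the arm before letting go.

Call:
send_rows(
  motion=[
    {"x": 0.07, "y": 0.07, "z": 0, "rx": 0, "ry": 0, "rz": 0, "jaw": 2},
    {"x": 0.07, "y": 0.07, "z": 0, "rx": 0, "ry": 0, "rz": 0, "jaw": 2},
    {"x": 0.07, "y": 0.07, "z": 0, "rx": 0, "ry": 0, "rz": 0, "jaw": 2},
    {"x": 0.06, "y": 0.07, "z": 0, "rx": 0, "ry": 0, "rz": 0, "jaw": 2},
    {"x": 0, "y": 0, "z": 0, "rx": 0, "ry": 0, "rz": 0, "jaw": 2},
  ],
)

```text
clock: 15.3
tool_pos: [0.6352, -0.0854, 0.1821]
eef_rot: [0.569, 0.823, 0.0, -0.002]
contact_force: [-1.4, 6.1, -1.2]
opening: 0.3
finger_force: 20.0
```

```bash
python3 w.py
```

```text
t15.3 alpha 5.514 radius 0.0590 z 0.1821 | F out -3.8, F resist 4.9, Fz -1.2 open 0.3 mom [1.19 0.2  0.02] tilt [-0.0035  0.0034]
```

Call:
send_rows(
  motion=[
    {"x": 0.07, "y": 0.02, "z": 0, "rx": 0, "ry": 0, "rz": 0, "jaw": 2},
    {"x": 0.07, "y": 0.02, "z": 0, "rx": 0, "ry": 0, "rz": 0, "jaw": 2},
    {"x": 0.07, "y": 0.02, "z": 0, "rx": 0, "ry": 0, "rz": 0, "jaw": 2},
    {"x": 0.07, "y": 0.02, "z": 0, "rx": 0, "ry": 0, "rz": 0, "jaw": 2},
    {"x": 0, "y": 0, "z": 0, "rx": 0, "ry": 0, "rz": 0, "jaw": 2},
  ],
)

```text
clock: 15.8
tool_pos: [0.6353, -0.0853, 0.1822]
eef_rot: [0.569, 0.822, -0.001, -0.001]
contact_force: [-1.7, 4.3, -8.4]
opening: 0.304
finger_force: 19.9
```

```bash
python3 w.py
```

```text
t15.8 alpha 5.512 radius 0.0589 z 0.1822 | F out -3.4, F resist 3.2, Fz -8.4 open 0.304 mom [ 0.85  0.28 -0.02] tilt [-0.0029 -0.0001]
```

Call:
send_rows(
  motion=[
    {"x": 0.06, "y": 0, "z": 0.05, "rx": 0, "ry": 0, "rz": 0, "jaw": 2},
    {"x": 0.06, "y": 0, "z": 0.05, "rx": 0, "ry": 0, "rz": 0, "jaw": 2},
    {"x": 0.05, "y": 0, "z": 0.03, "rx": 0, "ry": 0, "rz": 0, "jaw": 2},
    {"x": 0, "y": 0, "z": 0, "rx": 0, "ry": 0, "rz": 0, "jaw": 2},
    {"x": 0, "y": 0, "z": 0, "rx": 0, "ry": 0, "rz": 0, "jaw": 2},
  ],
  grip_force=6,
)

```text
clock: 16.3
tool_pos: [0.6359, -0.0846, 0.1824]
eef_rot: [0.57, 0.822, -0.001, 0.001]
contact_force: [-4.4, 0.1, 1.0]
opening: 0.309
finger_force: 6.0
```

```bash
python3 w.py
```

```text
t16.3 alpha 5.497 radius 0.0592 z 0.1824 | F out -4.0, F resist -1.7, Fz 1.0 open 0.309 mom [-0.14  0.77  0.  ] tilt [ 0.0003 -0.0014]
```

Call:
send_rows(
  motion=[
    {"x": 0, "y": 0, "z": 0, "rx": 0, "ry": 0, "rz": 0, "jaw": 6.5},
    {"x": 0, "y": 0, "z": 0, "rx": 0, "ry": 0, "rz": 0, "jaw": 6.5},
    {"x": 0, "y": 0, "z": 0, "rx": 0, "ry": 0, "rz": 0, "jaw": 6.5},
    {"x": 0, "y": 0, "z": 0, "rx": 0, "ry": 0, "rz": 0, "jaw": 6.5},
    {"x": 0, "y": 0, "z": 0, "rx": 0, "ry": 0, "rz": 0, "jaw": 6.5},
  ],
)

```text
clock: 16.8
tool_pos: [0.6362, -0.0835, 0.1822]
eef_rot: [0.57, 0.822, 0.0, 0.0]
contact_force: [0.4, -0.9, -0.1]
opening: 0.728
finger_force: 0.0
```

Call:
send_rows(
  motion=[
    {"x": 0, "y": 0, "z": -1, "rx": 0, "ry": 0, "rz": 0, "jaw": 6.5},
    {"x": 0, "y": 0, "z": -2, "rx": 0, "ry": 0, "rz": 0, "jaw": 6.5},
    {"x": 0, "y": 0, "z": -3, "rx": 0, "ry": 0, "rz": 0, "jaw": 6.5},
    {"x": 0, "y": 0, "z": -3, "rx": 0, "ry": 0, "rz": 0, "jaw": 6.5},
    {"x": 0, "y": 0, "z": -2, "rx": 0, "ry": 0, "rz": 0, "jaw": 6.5},
  ],
)

```text
clock: 17.3
tool_pos: [0.6367, -0.0831, 0.2952]
eef_rot: [0.569, 0.822, 0.001, 0.001]
contact_force: [0.2, 0.1, 0.2]
opening: 0.735
finger_force: 0.0
```

Call:
send_rows(
  motion=[
    {"x": -3, "y": 0, "z": 0, "rx": 0, "ry": 0, "rz": 0, "jaw": 6.5},
    {"x": -3, "y": 0, "z": 0, "rx": 0, "ry": 0, "rz": 0, "jaw": 6.5},
    {"x": -3, "y": 0, "z": 0, "rx": 0, "ry": 0, "rz": 0, "jaw": 6.5},
    {"x": -3, "y": 0, "z": 0, "rx": 0, "ry": 0, "rz": 0, "jaw": 6.5},
    {"x": 0, "y": 0, "z": 0, "rx": 0, "ry": 0, "rz": 0, "jaw": 6.5},
  ],
)

```text
clock: 17.8
tool_pos: [0.6784, -0.2021, 0.292]
eef_rot: [0.573, 0.82, -0.001, 0.002]
contact_force: [0.0, -1.1, 0.2]
opening: 0.737
finger_force: 0.0
```

```bash
python3 w.py; python3 - <<'E'
from h import *
b=snap('top')['img'][130:230,250:350]; a=snap('side')['img'][130:250,240:360]
r=lambda i:cv2.resize(i,(400,400),interpolation=cv2.INTER_CUBIC)
cv2.imwrite('pics/crop7.png',np.hstack([r(a),r(b)])[:,:,::-1])
E
```

```text
t17.8 alpha 6.046 radius 0.1716 z 0.2920 | F out 0.9, F resist -0.6, Fz 0.2 open 0.737 mom [-0.03 -0.12  0.09] tilt [ 0.001  -0.0039]
```

View pics/crop7.png

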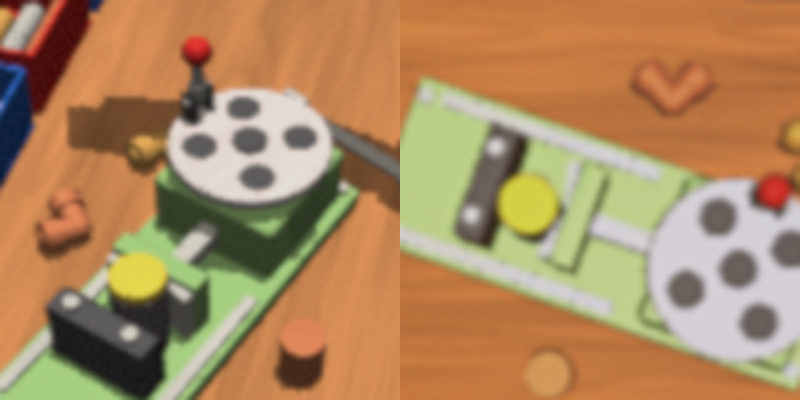

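The crank stands upright with its knob at (197,50), the stub is held between the jaw and the stop, the tool is clear, and the bystanders are undisturbed.

```bash
python3 -c "
from plant import *
print(finish_job())"
```

```text
the job is handed in; nothing more can be done
None
```

The crank is folded out and the stub is clamped against the end stop at about 28–31 N, estimated from the force at the handle. The handle is left upright, the arm is clear, and the job was handed in at about 18 s with no verdict shown.

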